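# Close up a row of terminal blocks on a DIN rail

## Robot

A 6-joint arm with a two-finger parallel gripper is mounted at the origin on the work surface. World frame = base frame: x ahead of the robot, y to its left, z up, the work surface at z = 0. Lengths are in mm, angles in rad, forces in N, time in s.
With the tool pointing down it reaches from about 400 to 825 mm from the base axis. Payload 7 kg.
Tool frame: the origin (TCP) lies at the very end of the fingers, on their centre line; the grasp point (between the pads) lies 19 mm behind it; z points along the fingers, y is the line along which they close (so a half turn about z gives the same grasp; the last joint's range is limited). The gripper opens to 88 mm and grips with 3 to 60 N. Pads are 19 mm wide; open, the fingers measure 130 mm over their backs; the gripper's body (78 mm by 193 mm) begins 47 mm behind the grasp point.
Start: joints at [1.496, 0.359, 0.012, 0, -1.224, -0.288], TCP at [239.56, 631.036, 226.561] pointing down, gripper open.
Joint ranges: [-3.07, 3.07], [-1.43, 2.12], [-1.02, 1.25], [-3.03, 1.67], [-3.05, -0], [-3.03, 3.03]. Speed limits (rad/s): [2.39, 2.39, 3.01, 3.14, 3.14, 3.14].

## Interface

Orientations are given as a unit quaternion [x, y, z, w].
In Python, from plant import bot gives the robot as it stands. Calls block until the motion is done:
- bot.move_ptp(position, orientation): joint-space move of the TCP to a pose.
- bot.line_to(position, velocity=150, ori=None): straight line of the TCP; ori=None keeps the orientation; velocity is the mean speed in mm/s.
- bot.move_joints(angles): joint-space move.
- bot.move_gripper(opening, force=None): finger opening in mm; force is the grip in N (None keeps the last); returns when the fingers have stopped.
- bot.pause(seconds).
- bot.solve_ik(position, orientation): joint angles nearest the present ones, or None.
- bot.read_state(): the state.
- bot.camera(name): name is "scene" or "top"; returns the picture (400x640x3 uint8, red, green, blue); there is no depth.
- bot.get_calibration(name): a dict with "fx", "fy", "cx", "cy" (pixels), "distortion" ([k1, k2, p1, p2, k3] as OpenCV has them; the pictures are not rectified), "view" (4x4, takes a point from world to camera coordinates). Camera axes: x right, y up, looking along -z (the intrinsics and any distortion apply to the point x, -y, -z); pixel columns grow to the right and rows downward; lengths in mm; the calibration is good to about 2 mm. A picture is of the moment at which its call begins. get_calibration takes no time and is no camera call.
A pose or a line that the arm cannot do raises bot.Unreachable and nothing moves.
- bot.close_job(): hands the job in; it is judged then, once.
The state is a dict: "t": time; "joint_pos": joint angles; "qvel": joint speeds; "tau": joint torques, N m; "tcp_pos": TCP position; "eef_rot": TCP orientation; "contact_force": force on the tool from outside, world axes, zero at the start; "moment": the same for the moment, N m; "width": finger opening in mm; "finger_force": force on a finger pad.
Only numpy, scipy, OpenCV 4.12 (cv2) and the standard library are available. Lean on these libraries where they do the work, as an engineer would, in place of code of your own. Each camera call takes 0.05 s, during which the arm holds its last target. There are 200 camera calls.

## Task

Push the row of four terminal blocks along the DIN rail, all together as one train with no gaps opening up, until it is fully home against the orange end stop; only push them, never lift or tip a block off the rail. Then push the peg of the red keeper so that the arm swings fully shut, square across the rail behind the row. Leave everything else on the bench where it is.

Things in the scene. Friction and masses are not known exactly. Their poses are not given: they have to be found in the camera images.
- track: grey mounting plate, 380 x 170 x 8 mm, fixed to the bench, carrying a straight DIN rail 34 mm wide and 360 mm long (its top 20 mm above the bench, its middle line at y = 0 of this frame). Origin on the bench under the rail's middle; x runs along the rail towards the end stop, y across it towards the keeper's pivot, z up. The plate spans y from -70 to +100 mm.
- stop_face (a point): middle of the flat face of the orange end stop (50 mm wide, reaching 72 mm above the bench) that the first block must meet; it lies at x = 140 mm, y = 0, 45 mm above the bench in the track's frame; axes as the track's.
- block1: green terminal block, 25 mm along the rail, 60 mm across, 49 mm tall, 60 to 130 g; origin in the middle of the seat that rides on the rail top: 9 mm above its lowest edge, 40 mm below its top. x points along the rail to the end stop, z up. Front and rear faces flat. Front of the row, nearest the end stop.
- block2: blue terminal block, size and axes as block1. Second in the row.
- block3: grey terminal block, size and axes as block1. Third in the row.
- block4: grey terminal block, size and axes as block1. Last of the row, farthest from the end stop; its rear face is where the row is pushed. The row starts touching, 40 to 115 mm short of the stop, and slides under a few newtons; the blocks straddle the rail with 1.5 mm play each side and are not clipped on.
- keeper (a joint): angle of the red keeper arm, rad: 0 = arm parallel to the rail, pointing away from the stop; grows as the arm swings over the rail; 1.57 = square across the rail, against its limit. Negative = swung outwards, away from the rail. Turns counter-clockwise from above as it closes. Starts between -0.4 and 0.1. It has light friction (under 1 N at the peg), no spring, and stays where it is left.
- keeper_pivot (a point): pivot axis of the keeper, 30 mm above the bench, at x = 31 mm, y = 65 mm in the track's frame. The arm is a bar 95 mm long from the pivot, 8 mm wide, from 26 to 34 mm above the bench, so it passes over the rail. When shut, its front face is 5 mm behind a row that is fully home.
- keeper_peg (a point): middle of the black upright peg on the keeper arm, 10 mm diameter, from 34 to 70 mm above the bench, 75 mm from the pivot along the arm; push this peg to swing the keeper.
- spare_block: bystander: one more grey terminal block (25 x 60 x 49 mm) standing on the bench; origin on the bench under its centre
- flux_bottle: bystander: black brush-cap bottle, 32 mm diameter, 72 mm tall, origin at its foot
- connector: bystander: round black connector with a red cap, 34 mm diameter, 52 mm tall, origin at its foot
- spool: bystander: blue and steel spool, 60 mm diameter, 44 mm tall, origin at its foot
- screwdriver: bystander: screwdriver with an orange handle, 170 mm long, lying on the bench
- plug: bystander: green and black plug housing, 36 x 30 x 24 mm, origin at its foot

How it is judged (in metres and radians):
On the way, in this order (a step that is already met when the one before it is completed fails the run):
1. the whole row is home against the end stop, with the keeper still open (x of block1 in the frame of track above 0.1235 m and x of block2 in the frame of track above 0.0985 m and x of block3 in the frame of track above 0.0735 m and x of block4 in the frame of track above 0.0485 m and z of block1 in the frame of track between 0.016 and 0.023 m and angle between each of block1, block2, block3, block4's own z axis and vertical below 0.1 rad and z of block2 in the frame of track between 0.016 and 0.023 m and z of block3 in the frame of track between 0.016 and 0.023 m and z of block4 in the frame of track between 0.016 and 0.023 m and value of joint keeper below 1 rad), for 0.2 s.
2. the keeper is swung shut behind the row (value of joint keeper above 1.47 rad), for 0.2 s.
At the end, for the whole second after the job is handed in: All four blocks sit on the rail, upright, at rest and within 4 mm of fully home against the end stop, and the keeper is within 0.1 rad of square across the rail (x of block1 in the frame of track above 0.1235 m and x of block2 in the frame of track above 0.0985 m and x of block3 in the frame of track above 0.0735 m and x of block4 in the frame of track above 0.0485 m and z of block1 in the frame of track between 0.016 and 0.023 m and angle between each of block1, block2, block3, block4's own z axis and vertical below 0.1 rad and z of block2 in the frame of track between 0.016 and 0.023 m and z of block3 in the frame of track between 0.016 and 0.023 m and z of block4 in the frame of track between 0.016 and 0.023 m and linear speed of each of block1, block2, block3, block4 below 0.01 m/s and value of joint keeper above 1.47 rad); the robot touches nothing.
It fails at once if a terminal block of the row is lifted off the rail (more than 8 mm) or falls off it (z of any of block1, block2, block3, block4 in the frame of track above 0.028 m or z of any of block1, block2, block3, block4 in the frame of track below 0.012 m).
It fails at once if a terminal block of the row is tipped by more than 20 degrees (angle between any of block1, block2, block3, block4's own z axis and vertical above 0.35 rad).
It fails at once if the row comes apart: a gap of more than 10 mm between neighbours (distance between block1 and block2 above 0.035 m or distance between block2 and block3 above 0.035 m or distance between block3 and block4 above 0.035 m).
It fails at once if another thing on the bench is moved more than 20 mm (distance of any of spare_block, flux_bottle, connector, spool, screwdriver, plug from where it was at the start of the episode above 0.02 m).
It also fails if it takes over 58 s, if anything falls off the work surface, if the arm or the gripper's body presses on something with over 40 N, if the wrist force passes 120 N, or if a joint passes its speed limit or range.

## Working session

There is one attempt and no reset: what is moved stays moved. The work goes in short steps, each a Python script; the robot and the scene stay as the last script left them, time stands still between calls to the robot, and variables do not carry over. Pictures are saved under pics/ and viewed, at most 10 in all, crops included, and the job is handed in when it is done.

```bash
mkdir -p pics; python3 - <<'E'
from plant import bot
import cv2,numpy as np
for n in("top","scene"):
    im=bot.camera(n); cv2.imwrite(f"pics/{n}0.png",im[:,:,::-1]); c=bot.get_calibration(n); print(c)
E
```

```text
{'fx': 377.60104853514304, 'fy': 377.60104853514304, 'cx': 311.8314560113145, 'cy': 203.34471216637414, 'distortion': array([0.00063605, 0.        , 0.        , 0.        , 0.        ]), 'view': array([[ 1.88673740e-02, -9.99549602e-01,  2.33369837e-02,
        -2.45622533e+01],
       [ 9.85655014e-01,  2.25103139e-02,  1.67264699e-01,
        -5.88899333e+02],
       [-1.67714686e-01,  1.98463693e-02,  9.85635788e-01,
        -9.10070137e+02],
       [ 0.00000000e+00,  0.00000000e+00,  0.00000000e+00,
         1.00000000e+00]])}
{'fx': 385.6378690277757, 'fy': 385.6378690277757, 'cx': 324.2239127312107, 'cy': 198.8743505871527, 'distortion': array([0.01208067, 0.        , 0.        , 0.        , 0.        ]), 'view': array([[-4.76423460e-01,  8.79181198e-01, -7.81718731e-03,
         2.88880024e+02],
       [-7.16654759e-01, -3.83169871e-01,  5.82740771e-01,
         3.91691686e+02],
       [ 5.09339419e-01,  2.83233599e-01,  8.12620505e-01,
        -1.29271736e+03],
       [ 0.00000000e+00,  0.00000000e+00,  0.00000000e+00,
         1.00000000e+00]])}
```

View pics/top0.png

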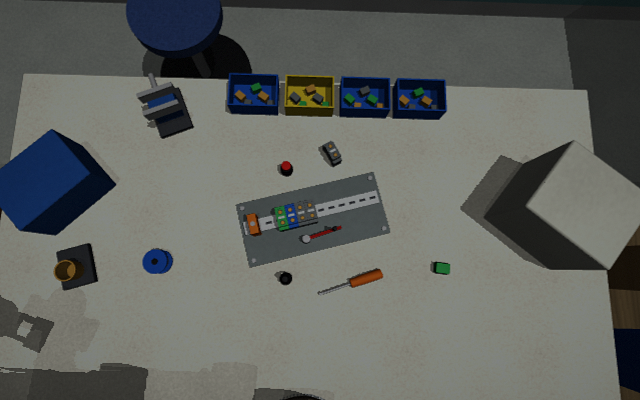

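View pics/scene0.png

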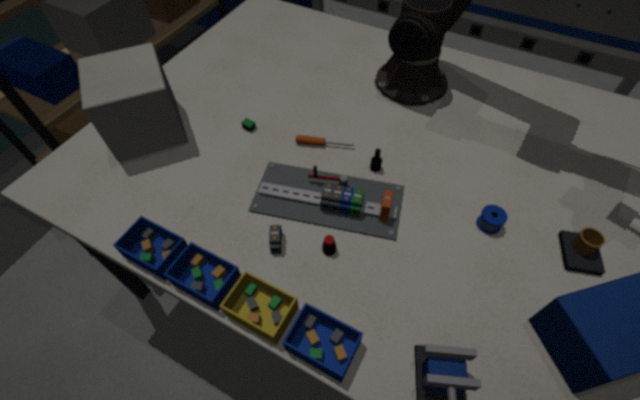

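The top view shows the plate with corners near (237,205), (374,173), (389,234) and (250,266). The end stop is at (252,223), the row spans about (275–315, 213), and the keeper pivot is at (306,238). I'll zoom in on both views.

```bash
python3 - <<'E'
import cv2
a=cv2.imread("pics/top0.png")[165:275,230:395]; cv2.imwrite("pics/tz.png",cv2.resize(a,None,fx=4.8,fy=4.8,interpolation=cv2.INTER_CUBIC))
a=cv2.imread("pics/scene0.png")[155:240,245:410]; cv2.imwrite("pics/sz.png",cv2.resize(a,None,fx=4.8,fy=4.8,interpolation=cv2.INTER_CUBIC))
E
```

```text
(no output)
```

View pics/tz.png

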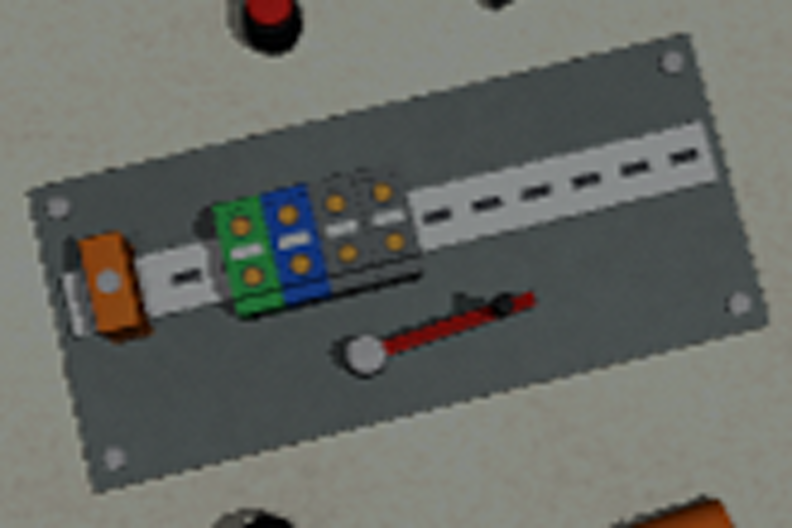

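View pics/sz.png

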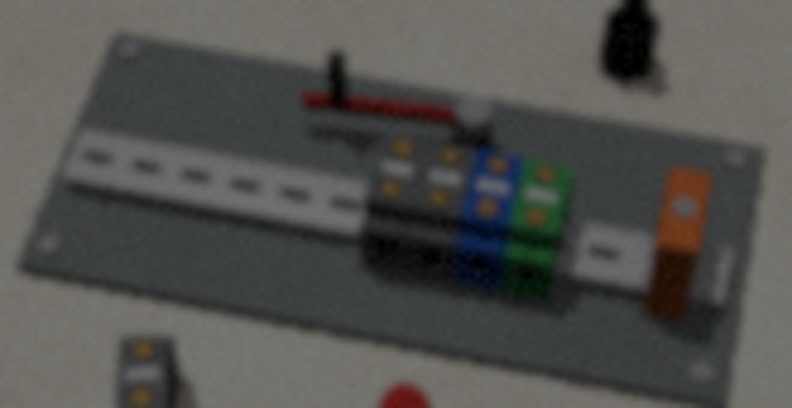

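The crops give the plate corners, the block labels, the keeper pivot at top-crop (366,354) and the peg at (503,303). I'll fit the track pose from both views and compute the row and keeper positions.

```bash
cat > h.py <<'E'
from plant import bot
import cv2,numpy as np
from scipy.optimize import least_squares
from scipy.spatial.transform import Rotation as R
F=np.diag([1.,-1,-1])
C={n:bot.get_calibration(n) for n in("top","scene")}
def K(c): return np.array([[c['fx'],0,c['cx']],[0,c['fy'],c['cy']],[0,0,1]])
def proj(n,P):
    c=C[n];V=F@c['view'][:3]; return cv2.projectPoints(np.float64(P).reshape(-1,1,3),cv2.Rodrigues(V[:,:3])[0],V[:,3],K(c),c['distortion'])[0][:,0]
def back(n,uv,z):
    c=C[n];V=F@c['view'][:3];u=cv2.undistortPoints(np.float64(uv).reshape(-1,1,2),K(c),c['distortion'])[:,0]
    d=np.c_[u,np.ones(len(u))]@V[:,:3]; o=-V[:,:3].T@V[:,3]
    return o+d*((z-o[2])/d[:,2])[:,None]
def world(p,P):
    P=np.atleast_2d(P); c,s=np.cos(p[2]),np.sin(p[2])
    return np.c_[P[:,:2]@np.array([[c,s],[-s,c]])+p[:2],P[:,2]]
def track(p,W):
    c,s=np.cos(p[2]),np.sin(p[2]); return np.c_[(W[:,:2]-p[:2])@np.array([[c,-s],[s,c]]),W[:,2]]
def unc(uv,o): return (np.array(uv)+.5)/4.8-.5+o
E
python3 - <<'E'
from h import *
T=(230,165);S=(245,155)
cor=np.array([[190,-70,8],[-190,-70,8],[-190,100,8],[190,100,8.]])
tc=unc([(30,190),(690,35),(768,325),(95,493)],T); sc=unc([(728,402),(22,268),(120,35),(765,150)],S)
f=lambda p:np.r_[proj("top",world(p,cor))-tc,proj("scene",world(p,cor))-sc].ravel()
for g,fn in(("both",f),("top",lambda p:f(p)[:8]),("scene",lambda p:f(p)[8:])):
    r=least_squares(fn,[560,20,1.8]);print(g,r.x,r.fun.round(2))
    if g=="both":p=r.x
np.save("p.npy",p)
q=lambda n,uv,z:print(n,z,track(p,back(n,unc(uv,T if n=="top" else S),z)).round(1).tolist())
q("top",[(246,252),(293,240),(342,228),(388,216)],60)
q("scene",[(541,196),(492,187),(445,178),(397,168)],60)
q("top",[(503,303)],70);q("scene",[(337,55)],70)
q("top",[(366,354)],36);q("scene",[(475,108)],36)
q("top",[(535,298)],34);q("top",[(108,282)],72);q("scene",[(684,207)],72)
E
```

```text
both [570.6864751  -12.04247381   1.83360823] [-0.82  0.22 -0.19 -0.44  0.8   0.11 -0.5   0.47  0.34  1.22 -1.13 -0.41
 -0.74 -0.83  0.64 -0.56]
top [571.00798697 -12.54672403   1.83070753] [-0.59 -0.11  0.13 -0.38  0.94  0.22 -0.45  0.17]
scene [570.34586908 -11.48894441   1.83770898] [ 0.77  0.95 -0.88 -0.16 -0.73 -0.66  0.76 -0.83]
top 60 [[79.1, -0.9, 60.0], [53.9, -1.2, 60.0], [27.7, -1.2, 60.0], [2.8, -1.7, 60.0]]
scene 60 [[77.2, 0.4, 60.0], [51.7, 0.4, 60.0], [27.0, 0.6, 60.0], [1.5, 1.3, 60.0]]
top 70 [[-43.1, 57.7, 70.0]]
scene 70 [[-45.2, 60.3, 70.0]]
top 36 [[30.6, 63.8, 36.0]]
scene 36 [[29.5, 68.4, 36.0]]
top 34 [[-64.2, 56.3, 34.0]]
top 72 [[150.6, -0.9, 72.0]]
scene 72 [[149.0, 1.1, 72.0]]
```

```bash
cat >> h.py <<'E'
p=np.load("p.npy")
def ori(a,flip): # tool down, tool x along track-frame heading a (+pi if flip)
    return (R.from_euler('z',p[2]+a+np.pi*flip)*R.from_euler('x',np.pi)).as_quat()
def W(x,y,z): return world(p,[[x,y,z]])[0]
def fx(f0,d): # force in track frame, relative
    return (np.array(bot.read_state()["contact_force"])-f0)@(W(*d)-W(0,0,0))
E
python3 - <<'E'
from h import *
for fl in(0,1):
    print(fl,[None if q is None else np.round(q,2).tolist() for q in (bot.solve_ik(W(-35,0,150),ori(0,fl)),bot.solve_ik(W(30,0,26),ori(0,fl)),bot.solve_ik(W(-43,95,150),ori(-1.57,fl)),bot.solve_ik(W(31,-25,42),ori(0,fl)))])
E
```

```text
0 [None, [0.38, 0.39, -0.47, 0.0, -0.71, 3.03], [0.24, 0.13, -0.48, 0.0, -0.96, 1.6], [0.37, 0.4, -0.41, 0.0, -0.77, 3.03]]
1 [[0.26, 0.27, -0.3, 0.0, -1.0, 0.01], [0.38, 0.39, -0.47, 0.0, -0.71, -0.11], [0.24, 0.13, -0.48, -0.0, -0.96, -1.55], [0.37, 0.4, -0.41, 0.0, -0.77, -0.11]]
```

```bash
python3 - <<'E'
from h import *
bot.move_gripper(0)
o=ori(0,1)
bot.move_ptp(W(-36,0,150),o)
bot.line_to(W(-36,0,27),100)
bot.pause(.3)
f0=np.array(bot.read_state()["contact_force"]); print("w",bot.read_state()["width"],bot.read_state()["t"],f0)
x=-36; L=[]
while x<36:
    d=4 if x<20 else 1
    x+=d; bot.line_to(W(x,0,27),20 if d>1 else 8)
    f=fx(f0,(1,0,0)); L.append((x,round(f,1)))
    if f<-14: break
print(L,bot.read_state()["t"])
cv2.imwrite("pics/t1.png",cv2.resize(bot.camera("top")[165:275,230:395,::-1],None,fx=4.8,fy=4.8,interpolation=cv2.INTER_CUBIC))
E
```

```text
w 0.6747392873524768 5.9 [ 0.60173353  0.02894155 -0.42030939]
[(-32, np.float64(0.2)), (-28, np.float64(0.2)), (-24, np.float64(0.9)), (-20, np.float64(0.0)), (-16, np.float64(0.4)), (-12, np.float64(0.0)), (-8, np.float64(-0.0)), (-4, np.float64(-0.2)), (0, np.float64(-0.8)), (4, np.float64(0.1)), (8, np.float64(-0.4)), (12, np.float64(-0.8)), (16, np.float64(0.6)), (20, np.float64(0.6)), (21, np.float64(-0.0)), (22, np.float64(-1.3)), (23, np.float64(-1.2)), (24, np.float64(-0.7)), (25, np.float64(-0.9)), (26, np.float64(-0.9)), (27, np.float64(-0.2)), (28, np.float64(-5.0)), (29, np.float64(-11.5)), (30, np.float64(-17.7))] 13.55
```

View pics/t1.png

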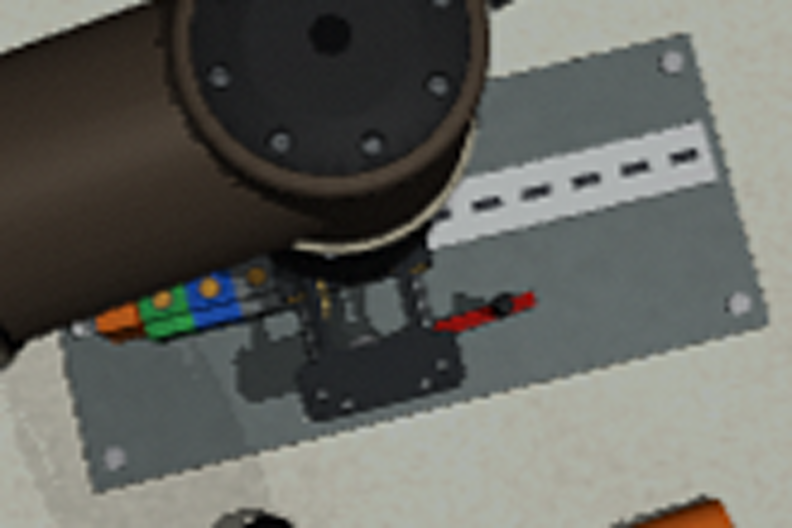

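The row is against the orange stop: stop, green and blue touch near crop (140,315), and the force rises linearly from x≈27. Next I'll back off and swing the keeper.

```bash
python3 - <<'E'
from h import *
bot.pause(.3)
bot.line_to(W(5,0,27),40); bot.line_to(W(5,0,130),150)
def pose(t,off,z=42):
    return W(31-75*np.cos(t)-off*np.sin(t),65-75*np.sin(t)+off*np.cos(t),z),ori(t-np.pi/2,1)
bot.move_ptp(*pose(0.05,34,130))
P,o=pose(0.05,34); bot.line_to(P,100)
bot.pause(.3); f0=np.array(bot.read_state()["contact_force"]); L=[]
P,o=pose(0.05,16); bot.line_to(P,30,o)
for t in np.arange(.15,1.5,.1):
    P,o=pose(t,16); bot.line_to(P,30,o)
    a=fx(f0,(np.sin(t),-np.cos(t),0)); L.append(round(float(a),1))
    if a<-10: break
print(L); L=[]
if a>-10:
    for off in np.arange(22,8,-1):
        P,o=pose(np.pi/2,off); bot.line_to(P,10,o)
        a=fx(f0,(1,0,0)); L.append((int(off),round(float(a),1)))
        if a<-8: break
print(L,bot.read_state()["t"])
cv2.imwrite("pics/s2.png",cv2.resize(bot.camera("scene")[155:240,245:410,::-1],None,fx=4.8,fy=4.8,interpolation=cv2.INTER_CUBIC))
E
```

```text
[-0.4, -0.4, 0.7, -0.4, 0.6, -0.2, -0.6, 0.4, 0.4, -0.0, -0.1, 0.2, 0.2, -0.4]
[(22, 0.1), (21, -0.2), (20, -0.4), (19, -0.9), (18, 0.3), (17, -0.6), (16, -1.1), (15, -5.7), (14, -10.7)] 27.125
```

View pics/s2.png

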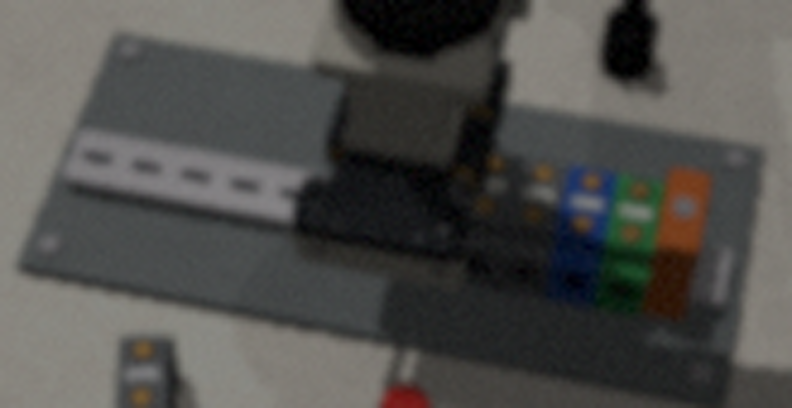

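The row sits flush against the stop at crop (650,215). The keeper is hidden behind the gripper, and the force rose at the predicted limit. I'll back off, lift clear and check before handing in.

```bash
python3 - <<'E'
from h import *
bot.pause(.3)
bot.line_to(W(-10,-10,42),40); bot.line_to(W(-10,-10,150),150)
bot.move_ptp(W(-60,230,200),ori(0,1)); bot.pause(.3)
print(bot.read_state()["t"])
a=cv2.resize(bot.camera("scene")[155:240,245:410,::-1],None,fx=4.8,fy=4.8,interpolation=cv2.INTER_CUBIC)
cv2.imwrite("pics/s3.png",a)
E
```

```text
30.45
```

View pics/s3.png

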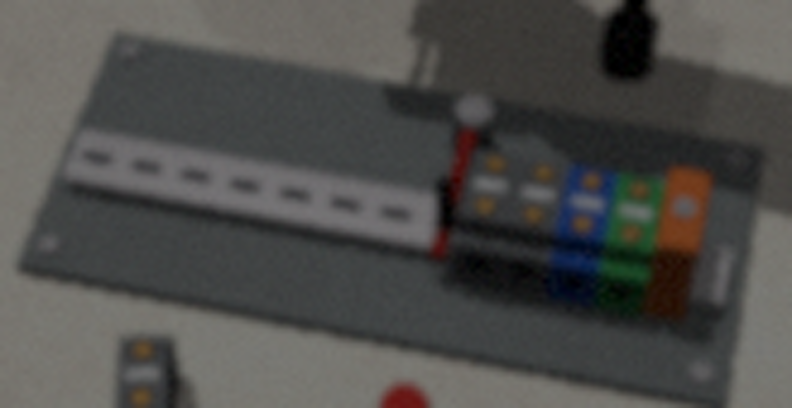

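The row is flush with the stop and the red arm lies across the rail, from the pivot at (473,108) to the tip at about (440,255). I'll do a quick numeric check on the angle, then hand in.

```bash
python3 - <<'E'
from h import *
for t in(1.57,1.47,1.37):
    d=np.array([-np.cos(t),-np.sin(t)])
    P=np.array([[31+95*d[0],65+95*d[1],30],[31+75*d[0],65+75*d[1],70],[31,65,36]])
    print(t,((proj("scene",world(p,P))-(245,155)+.5)*4.8-.5).round(0).tolist())
E
```

```text
1.57 [[439.0, 260.0], [449.0, 184.0], [476.0, 113.0]]
1.47 [[421.0, 256.0], [434.0, 181.0], [476.0, 113.0]]
1.37 [[404.0, 250.0], [421.0, 176.0], [476.0, 113.0]]
```

The tip at (440,255) and the peg at (446,185) match 1.57 rad.

```bash
python3 -c "
from plant import bot
print(bot.close_job())"
```

```text
the job is handed in; nothing more can be done
None
```

I pushed the row home against the end stop and swung the keeper shut, measured in the camera image at about 1.57 rad (square across the rail). I then handed the job in after about 30 s of robot time; `close_job` returned no verdict.

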